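# Release and slide off the filter cover of a bench dust extractor

## Robot

A 6-joint arm with a two-finger parallel gripper is mounted at the origin on the work surface. World frame = base frame: x ahead of the robot, y to its left, z up, the work surface at z = 0. Lengths are in m, angles in rad, forces in N, time in s.
With the tool pointing down it reaches from about 0.35 to 0.975 m from the base axis. Payload 4.9 kg.
Tool frame: the origin (TCP) lies midway between the tips of the shut fingers; the grasp point (between the pads) lies 19 mm behind it; x points along the fingers, z is the direction in which the jaws open and shut, and the axes are right-handed (so a half turn about x gives the same grasp; the last joint's range is limited). The gripper opens to 85 mm and grips with 20 to 120 N. Pads are 22 mm wide; open, the fingers measure 114 mm over their backs; the gripper's body (76 mm by 85 mm) begins 54 mm behind the grasp point. The pads swing forward as they close: fully open they stand 13 mm farther back than shut.
Start: joints at [1.117, 0.053, 1.613, -0, 1.476, -0.119], TCP at [0.205, 0.59, 0.231] pointing down, gripper open.
Joint ranges: [-3.01, 3.01], [-1.01, 2.22], [0.06, 2.58], [-1.02, 4.17], [0.09, 2.62], [-3.14, 3.14]. Speed limits (rad/s): [2.57, 2.57, 3.14, 3.14, 3.14, 3.14].

## Interface

Orientations are given as a unit quaternion [w, x, y, z].
In Python, from plant import state, cams, workorder, nets gives the robot as it stands.
- The arm moves only by the tool play_rows, never from a script. Its argument "motion" is a list of rows, each a list of 3 entries, a list of its own where there are three numbers: the closure, from -1 (fully open) to 1 (shut), then the shift along the world's x, y, z in m, then the turn about the world's z in rad. A call has 1 to 5 rows; each row is the pose to reach, as a shift and turn from the pose commanded when the call began; what a row does not reach only later rows make up. A row lasts 1/10 s, in which the tool goes at most 50 mm and 8.59 degrees, less where a joint would pass 70% of its speed; a pose out of reach is approached as far as the arm can. A call with a gripper value outside its range is refused whole. The fingers move at their own pace and stop on an object; the grip force is fixed at half the most. Time passes only in rows, so rows that repeat a pose let the fingers close. It gives the time, the measured TCP pose, the force and the opening at its end, in the units of the state.
- state(): the state, without advancing time (a new reading comes with each control period).
- cams.grab_frame(name): name is "side" or "top"; returns (picture, depth): 400x640x3 uint8, red, green, blue; 400x640 float32, m along the optical axis (not along the pixel's ray), 0 where there is no reading.
- cams.camera_info(name): a dict with "K" (3x3 intrinsics, pixels), "rvec" (rotation vector, rad) and "tvec" (3), from world to camera coordinates, as OpenCV has them. Camera axes: x right, y down, z forward; pixel columns grow to the right and rows downward; lengths in m; the calibration is good to about 2 mm. A picture is of the moment at which its call begins. camera_info takes no time and is no camera call.
- workorder.job_done(): hands the job in, once; it reports no verdict.
Trained networks look in the newest picture that a camera, given by its name, has taken for a name from the list of things; names that differ only in an ending like _2 or _b are one class to them, and where a whole thing is asked for, a point or a joint stands for the part that bears it (a point fixed in the world has none). Each returns a list of dicts, best first, with "score" (0 to 1); they miss things now and then, are a little off and sometimes report something else, mostly with a low value. They report only what shows in the picture. A call takes as long as a camera call. They do not tell look-alikes from the thing itself.
- nets.recognise(camera, target): "at" ([x, y, z] in m, in world coordinates, good to about 4 mm: the middle of the surface that is visible of it).
- nets.landmark_of(camera, target): "at" ([x, y, z] in m, in world coordinates, good to about 4 mm: a listed point, or the origin of a listed thing).
The state is a dict: "time": time; "joint_pos": joint angles; "joint_vel": joint speeds; "joint_efforts": joint torques, N m; "tool_pos": TCP position; "tool_rot": TCP orientation; "contact_force": force on the tool from outside, world axes, zero at the start; "ft_torque": the same for the moment, N m; "gripper_width": opening from 0.0 (shut) to 1.0 (fully open).
Only numpy, scipy, OpenCV 4.12 (cv2) and the standard library are available. Lean on these libraries where they do the work, as an engineer would, in place of code of your own. Each camera call takes 0.05 s, during which the arm holds its last target.

## Task

Open the filter well of the grey dust extractor on the bench: press its dark snap tab down with the fingertips as far as it goes, flush with the deck, then push the cover along its guides, away from the filter and over the tab, until it is completely off its seat and lies flat on the front deck. Only press and push: do not lift the cover, and leave the other things on the bench where they are. Finish with the gripper clear of everything.

Things in the scene. Friction and masses are not known exactly. Their poses are not given: they have to be found in the camera images.
- unit: Grey box-shaped dust extractor unit, fixed, 310 x 130, its deck 70 high. Origin on the bench, z up; +x is the way the cover slides off. In its frame (mm): body x -165 to 145, y +-65; filter well x -110 to -30; tab x -18 to 8; side guides with inner faces at y +-46.5, 81 high, all along; rear stop x -140 to -122, 78 high; low hose stub behind, to x -200.
- seat (a point): Centre of the cover's seat, at deck height (unit x -70, y 0, z 70 mm). The seat is 100 long (unit x -120 to -20). Beside it dark lips (x -120 to -5, inner edges at y +-40.5, 81 to 85 high) reach over the cover's edges.
- deck (a point): Centre of the flat front deck, on its surface (unit x 70, y 0, z 70 mm), where the cover goes. The deck is x 10 to 130 and ends at a fixed end stop (x 130 to 145, 86 high) that halts the cover.
- tab (a joint): Travel of the snap tab in m: 0 = up, in front of the cover and blocking it; 0.012 = flush with the deck; 0.014 = fully in, 2 mm below the deck, at its stop. It moves stiffly, at 5 to 7 N, has no return spring and stays where it is pushed.
- tab_top (a point): Centre of the upper face of the snap tab, a dark steel block 26 (unit x) x 40 (unit y) that stands 12 mm above the deck when up (82 above the bench); it moves straight down.
- cover: Loose aluminium filter cover, a plate 100 (x) x 90 (y) x 8 thick, 0.14 to 0.28 kg, with a cross rib on top. Origin: centre of its underside; x points the way it slides off, as the unit's x. Seated, it lies at x -70, y 0, z 70 mm in the unit's frame; it is completely off its seat when it has moved 100 mm along the unit's +x (x +30); it meets the end stop at x +80.
- cover_rib (a point): Centre of the top of the cover's rib, 10 thick (x) x 60 wide (y), top 18 above the plate's upper face and 26 above the underside; 30 mm behind the cover's centre. Pushing its rear (-x) face slides the cover.
- offcut: Bystander: pine offcut, 90 x 45 x 28 high, beside the unit; origin centre of underside.
- sanding_block: Bystander: cork sanding block, 100 x 60 x 32 high, beside the unit; origin centre of underside.
- tape_measure: Bystander: black tape measure, 66 x 32 x 60 high, standing beside the unit; origin centre of underside.
- screw_jar: Bystander: glass jar with steel cap, 60 across, 85 high, beside the unit; origin centre of underside.
- glue_bottle: Bystander: white glue bottle, 60 across, 170 high, on the right of the bench; origin centre of underside.
- hammer: Bystander: hammer lying on the left of the bench.
- screwdriver: Bystander: screwdriver lying on the right of the bench.
There are look-alikes about, which are no part of the job. Several things have the shape of the cover; the one meant has the colours described above.

How it is judged:
On the way, in this order (a step that is already met when the one before it is completed fails the run):
1. the tab is pressed in flush while the cover is still on its seat (value of joint tab above 0.0115 m and x of cover in the frame of unit below -0.055 m), for 0.2 s.
2. the cover is pushed along the guides completely off its seat (x of cover in the frame of unit above 0.03 m and z of cover in the frame of unit below 0.075 m), for 0.2 s.
At the end, for the whole second after the job is handed in: The cover lies flat (within 0.06 rad) and at rest on the front deck between the guides, its rear edge past the front end of the seat (moved at least 100 mm, unit-frame x 30 to 90 mm, y within 12 mm), and the tab is in, flush to within 0.5 mm (joint above 0.0115) (all of step 2 and value of joint tab above 0.0115 m and x of cover in the frame of unit below 0.09 m and y of cover in the frame of unit between -0.012 and 0.012 m and z of cover in the frame of unit above 0.064 m and angle between cover's own z axis and vertical below 0.06 rad and linear speed of cover below 0.01 m/s); the robot touches nothing.
It fails at once if the cover is lifted more than 12 mm off the deck (z of cover in the frame of unit above 0.082 m).
It fails at once if the cover is tipped up by more than 0.3 rad (angle between cover's own z axis and vertical above 0.3 rad).
It fails at once if another thing on the bench is moved by more than 25 mm (distance of any of offcut, sanding_block, tape_measure, screw_jar, glue_bottle, hammer, screwdriver from where it was at the start of the episode above 0.025 m).
It also fails if it takes over 38 s, if anything falls off the work surface, if the arm or the gripper's body presses on something with over 40 N, if the wrist force passes 120 N, or if a joint passes its speed limit or range.

## Working session

There is one attempt and no reset: what is moved stays moved. The work goes in short steps, Python scripts to look and compute and a tool call to move; the robot and the scene stay as the last step left them, time stands still between calls to the robot, and variables do not carry over. Pictures are saved under pics/ and viewed, and the job is handed in when it is done.

Besides the shell and the picture viewer there is one more tool, called as name(argument=value, ...) on one line, values as JSON. play_rows: Moves the arm, as the interface text tells. Its arguments: {"type":"object","properties":{"motion":{"type":"array","items":{"type":"array"}}},"required":["motion"]}

```bash
mkdir -p pics; ls; cat > h.py <<'E'
import numpy as np, cv2
from plant import state, cams, workorder, nets
def P(name):
    c=cams.camera_info(name); K=np.array(c["K"],float).reshape(3,3); R=cv2.Rodrigues(np.array(c["rvec"],float))[0]; t=np.array(c["tvec"],float).ravel(); return K,R,t
def proj(name,p):
    K,R,t=P(name); q=(R@np.atleast_2d(p).T).T+t; u=(K@q.T).T; return u[:,:2]/u[:,2:]
def cloud(name,d):
    K,R,t=P(name); v,u=np.mgrid[:d.shape[0],:d.shape[1]]
    c=np.stack([(u-K[0,2])/K[0,0]*d,(v-K[1,2])/K[1,1]*d,d],-1); return (c-t)@R
E
python3 - <<'E'
from h import *
for n in ["side","top"]:
    im,d=cams.grab_frame(n); cv2.imwrite(f"pics/{n}0.png",im[:,:,::-1]); np.save(n+"0.npy",d)
    for k in ["unit","tab_top","cover_rib","cover","seat","deck"]:
        print(n,k,[(np.round(r["at"],3).tolist(),round(r["score"],2),proj(n,r["at"])[0].round().tolist()) for r in nets.landmark_of(n,k)])
print(state())
E
```

```text
pics
side unit [([0.514, 0.01, 0.002], 0.61, [313.0, 211.0])]
side tab_top [([0.515, 0.004, 0.081], 0.65, [313.0, 191.0])]
side cover_rib [([0.339, -0.201, 0.026], 0.86, [265.0, 262.0]), ([0.28, 0.24, 0.029], 0.81, [232.0, 175.0]), ([0.483, -0.085, 0.098], 0.72, [309.0, 206.0])]
side cover [([0.316, -0.218, 0.001], 0.95, [258.0, 275.0]), ([0.489, -0.06, 0.071], 0.77, [310.0, 208.0]), ([0.264, 0.215, -0.0], 0.73, [228.0, 187.0])]
side seat [([0.495, -0.054, 0.07], 0.83, [311.0, 207.0]), ([0.49, -0.059, 0.072], 0.66, [310.0, 207.0])]
side deck [([0.534, 0.078, 0.073], 0.6, [314.0, 180.0]), ([0.515, 0.004, 0.081], 0.3, [313.0, 191.0])]
top unit [([0.516, 0.007, 0.002], 0.57, [324.0, 196.0])]
top tab_top [([0.429, 0.118, -0.002], 0.63, [288.0, 225.0]), ([0.516, 0.005, -0.0], 0.57, [325.0, 196.0]), ([0.511, 0.002, 0.084], 0.56, [326.0, 192.0])]
top cover_rib [([0.339, -0.2, 0.028], 0.95, [397.0, 253.0]), ([0.282, 0.238, 0.028], 0.81, [246.0, 276.0]), ([0.479, -0.084, 0.096], 0.59, [357.0, 202.0])]
top cover [([0.269, 0.213, -0.005], 0.96, [257.0, 280.0]), ([0.316, -0.22, 0.001], 0.73, [40
[... 152 characters left out ...]
 0.55, [300.0, 186.0])]
{'time': 0.7, 'joint_pos': array([ 1.11701528e+00,  5.26709025e-02,  1.61286469e+00,  1.47003083e-05,
        1.47600300e+00, -1.19014103e-01]), 'joint_vel': array([-0.00127121,  0.00162361, -0.00065805,  0.00066512, -0.00316237,
        0.00238498]), 'joint_efforts': array([-1.90361084e-04, -3.93556058e+01, -3.70366788e+01, -1.24136573e-04,
        5.31507885e-04,  1.05845282e-05]), 'tool_pos': array([0.20534554, 0.5902995 , 0.23134275]), 'tool_rot': array([ 0.5763281 , -0.40969646,  0.57629949,  0.40972384]), 'contact_force': array([ 0.4500659 ,  0.12304928, -0.07503661]), 'ft_torque': array([0.00489929, 0.01959395, 0.02452312]), 'gripper_width': 0.9979419738666107}
```

```bash
python3 - <<'E'
import cv2
for n,b in [("side",(240,140,150,110)),("top",(240,130,160,110))]:
    im=cv2.imread(f"pics/{n}0.png"); x,y,w,h=b
    cv2.imwrite(f"pics/{n}0c.png",cv2.resize(im[y:y+h,x:x+w],None,fx=5,fy=5,interpolation=2))
E
```

```text
(no output)
```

View pics/side0.png

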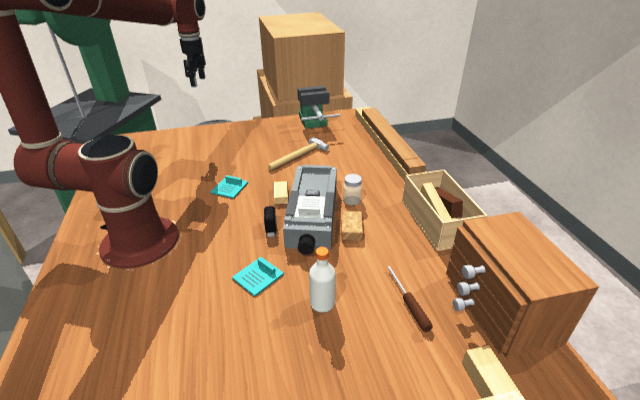

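View pics/top0.png

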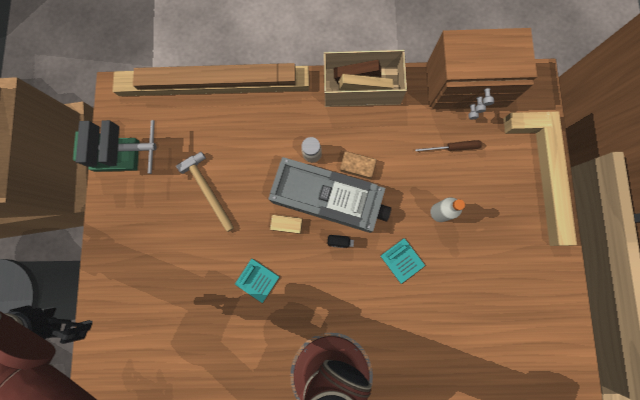

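```bash
sleep 1
```

```text
(no output)
```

View pics/top0c.png

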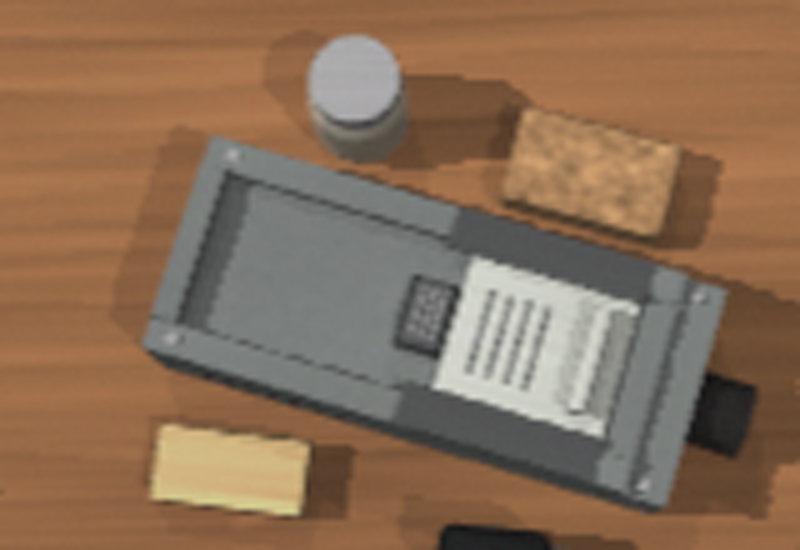

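View pics/side0c.png

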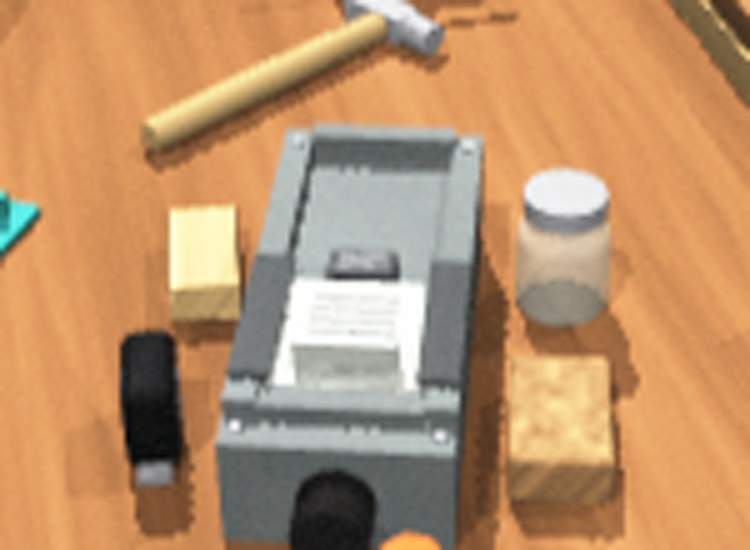

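```bash
python3 - <<'E'
from h import *
from scipy.spatial.transform import Rotation as Ro
q=state()["tool_rot"]; R=Ro.from_quat(np.r_[q[1:],q[0]]).as_matrix(); print(R.round(3))
print("jaw yaw",np.degrees(np.arctan2(R[1,2],R[0,2])))
for n in ["top","side"]:
    d=np.load(n+"0.npy"); c=cloud(n,d)
    lo=.06 if n=="top" else .074
    m=(d>0)&(c[...,2]>lo)&(c[...,2]<.11)&(abs(c[...,0]-.51)<.13)&(abs(c[...,1])<.2)
    k,l,s,ce=cv2.connectedComponentsWithStats(m.astype(np.uint8)); i=1+np.argmax(s[1:,4])
    p=c[l==i]; print(n,s[i],cv2.minAreaRect((p[:,:2]*1000).astype(np.float32)))
    z=p[:,2]; print(np.histogram(z,bins=np.arange(.06,.112,.004)))
    np.save(n+"p.npy",p)
    ang=np.radians(72.3)
    for nm in ["glue_bottle","screw_jar","tape_measure","sanding_block","offcut"]:
        print(nm,[np.round(r["at"],3).tolist() for r in nets.landmark_of(n,nm)[:2]])
E
```

```text
[[ 0.    -0.944  0.329]
 [ 0.     0.329  0.944]
 [-1.     0.     0.   ]]
jaw yaw 70.8191875069922
top [ 269  157  117   75 4959] ((510.3743591308594, -1.43560791015625), (310.0791931152344, 130.72076416015625), 71.79054260253906)
(array([  19,  453, 1287,  430, 1141,  966,  553,   40,   47,   23,    0,
          0]), array([0.06 , 0.064, 0.068, 0.072, 0.076, 0.08 , 0.084, 0.088, 0.092,
       0.096, 0.1  , 0.104, 0.108]))
glue_bottle [[0.451, -0.343, 0.003], [0.649, 0.044, -0.0]]
screw_jar [[0.653, 0.044, 0.002]]
tape_measure [[0.377, -0.03, -0.004], [0.527, 0.352, 0.007]]
sanding_block [[0.606, -0.098, -0.001], [0.656, -0.376, -0.004]]
offcut [[0.43, 0.122, -0.0], [0.376, -0.03, -0.002]]
side [ 284  165   53   60 1720] ((512.7045288085938, 9.400466918945312), (291.2882995605469, 130.28485107421875), 71.72504425048828)
(array([  0,   0,   0, 359, 662, 524,  98,  23,  53,   1,   0,   0]), array([0.06 , 0.064, 0.068, 0.072, 0.076, 0.08 , 0.084, 0.088, 0.092,
       0.096, 0.1  , 0.104, 0.108]))
glue_bottle [[0.458, -0.341, 0.0], [0.512, 0.009, 0.002]]
screw_jar [[0.648, 0.045, -0.001]]
tape_measure [[0.376, -0.03, -0.002]]
sanding_block [[0.609, -0.095, -0.003]]
offcut [[0.433, 0.122, 0.001]]
```

Look-alikes of the cover in the top picture are the teal ones at (403,262) and (258,281), both on the bench. The aluminium one at (347,200) sits on the grey unit, and the close crop confirms it is the right one: a pale plate with the rib at the rear and the dark tab in front, at (326,192). The unit rectangle fits at 310.1 x 130.7 mm and yaw 71.8°, with its origin near (0.5135, 0.008). Moving over the tab now.

play_rows(motion=[[1, [0.023, -0.044, 0], -0.14], [1, [0.046, -0.088, 0], -0.28], [1, [0.069, -0.132, 0], -0.42], [1, [0.092, -0.176, 0], -0.56], [1, [0.115, -0.22, 0], -0.7]])

```text
time: 1.7
tool_pos: [0.3208, 0.3686, 0.2315]
tool_rot: [0.683, -0.185, 0.682, 0.186]
contact_force: [0.6, -0.2, 0.9]
gripper_width: 0.145
```

play_rows(motion=[[1, [0.023, -0.044, 0], -0.14], [1, [0.046, -0.088, 0], -0.28], [1, [0.069, -0.132, 0], -0.42], [1, [0.092, -0.176, 0], -0.56], [1, [0.115, -0.22, 0], -0.7]])

```text
time: 2.2
tool_pos: [0.436, 0.1484, 0.2317]
tool_rot: [0.705, 0.06, 0.704, -0.06]
contact_force: [0.9, 0.5, 0.5]
gripper_width: 0.002
```

```bash
cat >> h.py <<'E'
from scipy.spatial.transform import Rotation as Ro
A=np.radians(71.79); O=np.array([.5135,.0081]); U=np.array([np.cos(A),np.sin(A)]); V=np.array([-U[1],U[0]])
def rep():
    s=state(); q=s["tool_rot"]; R=Ro.from_quat(np.r_[q[1:],q[0]]).as_matrix(); p=s["tool_pos"]; d=p[:2]-O
    print("t",s["time"],"tcp",p.round(4),"unit xy mm",(d@U*1000).round(1),(d@V*1000).round(1),"jaw",np.degrees(np.arctan2(R[1,2],R[0,2])).round(2),"F",s["contact_force"].round(1),"g",round(s["gripper_width"],3))
    return p
def to(x,y,z):
    p=state()["tool_pos"]; print("shift to",x,y,z,(np.r_[O+(x*U+y*V)/1000,z]-p).round(4))
E
python3 - <<'E'
from h import *
p=rep(); to(-4,0,.12); to(-4,0,.088)
for n in ["top","side"]:
    c=np.load(n+"p.npy"); a=np.c_[(c[:,:2]-O)@U*1e3,(c[:,:2]-O)@V*1e3,c[:,2]*1e3]
    r=a[(a[:,2]>89)&(abs(a[:,1])<40)]; print(n,"rib",np.percentile(r,[2,50,98],axis=0).round(1))
E
```

```text
t 2.2 tcp [0.436  0.1484 0.2317] unit xy mm 109.0 117.5 jaw -9.73 F [0.9 0.5 0.5] g 0.002
shift to -4 0 0.12 [ 0.0763 -0.1441 -0.1117]
shift to -4 0 0.088 [ 0.0763 -0.1441 -0.1437]
top rib [[-1.046e+02 -2.770e+01  8.940e+01]
 [-9.960e+01 -1.000e-01  9.520e+01]
 [ 1.371e+02  2.860e+01  9.910e+01]]
side rib [[-108.3  -27.5   89.5]
 [-104.4    0.6   93.2]
 [ -96.6   29.8   95.8]]
```

play_rows(motion=[[1, [0.019, -0.036, 0], -0.05], [1, [0.038, -0.072, 0], -0.1], [1, [0.057, -0.108, -0.02], -0.148], [1, [0.0763, -0.1441, -0.06], -0.148], [1, [0.0763, -0.1441, -0.105], -0.148]])

```text
time: 2.7
tool_pos: [0.5156, 0.0026, 0.1291]
tool_rot: [0.701, 0.111, 0.695, -0.112]
contact_force: [-0.2, 0.1, -0.2]
gripper_width: 0.001
```

play_rows(motion=[[1, [0, 0, -0.015], 0], [1, [0, 0, -0.03], 0], [1, [0, 0, -0.03], 0]])

```text
time: 3.0
tool_pos: [0.5107, 0.007, 0.0956]
tool_rot: [0.698, 0.11, 0.699, -0.109]
contact_force: [-0.4, -0.7, -0.8]
gripper_width: -0.001
```

```bash
python3 - <<'E'
from h import *
im,d=cams.grab_frame("side"); cv2.imwrite("pics/side1.png",cv2.resize(im[130:270,230:410,::-1],None,fx=4,fy=4,interpolation=2))
im,d=cams.grab_frame("top"); cv2.imwrite("pics/top1.png",cv2.resize(im[130:240,240:400,::-1],None,fx=5,fy=5,interpolation=2))
rep(); to(-4,0,.082)
E
```

```text
t 3.1 tcp [0.5126 0.0068 0.0984] unit xy mm -1.5 0.4 jaw -17.8 F [ 0.9 -0.1  0.4] g -0.002
shift to -4 0 0.082 [-0.0004 -0.0025 -0.0164]
```

View pics/side1.png

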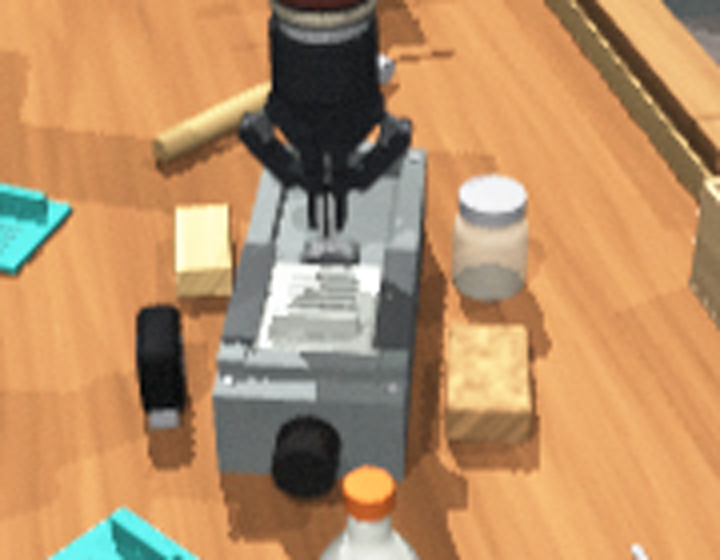

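View pics/top1.png

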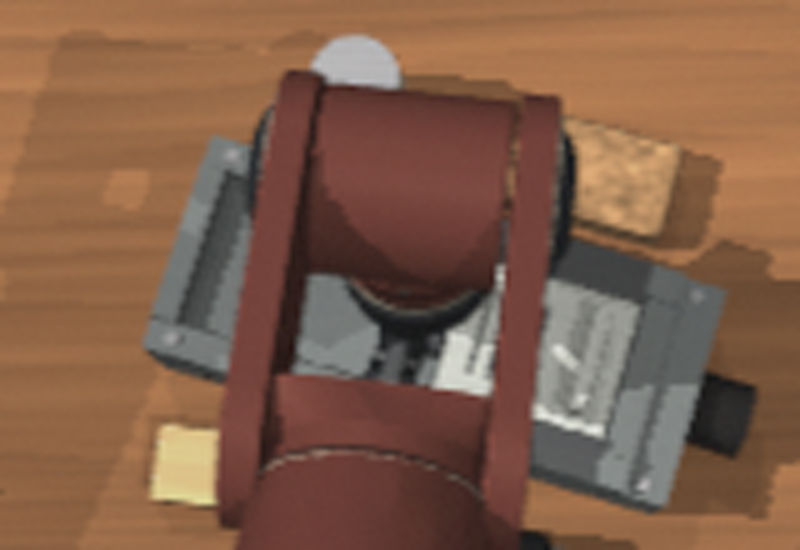

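The side view shows the shut fingers at (328,220), centred above the tab at (330,250). Pressing gently.

play_rows(motion=[[1, [0, -0.001, -0.004], 0], [1, [0, -0.001, -0.008], 0], [1, [0, -0.001, -0.012], 0], [1, [0, -0.001, -0.015], 0], [1, [0, -0.001, -0.018], 0]])

```text
time: 3.6
tool_pos: [0.5117, 0.0053, 0.079]
tool_rot: [0.698, 0.11, 0.699, -0.11]
contact_force: [-0.6, 0.0, 5.2]
gripper_width: 0.0
```

play_rows(motion=[[1, [0, 0, -0.002], 0], [1, [0, 0, -0.004], 0], [1, [0, 0, -0.006], 0], [1, [0, 0, -0.006], 0]])

```text
time: 4.0
tool_pos: [0.5117, 0.0053, 0.0724]
tool_rot: [0.699, 0.11, 0.698, -0.11]
contact_force: [-0.7, 1.9, 2.3]
gripper_width: 0.002
```

```bash
python3 -c "
from h import *
rep(); to(-4,0,.068)"
```

```text
t 4.0 tcp [0.5117 0.0053 0.0724] unit xy mm -3.3 0.8 jaw -17.88 F [-0.7  1.9  2.3] g 0.002
shift to -4 0 0.068 [ 0.0006 -0.001  -0.0044]
```

play_rows(motion=[[1, [0, 0, -0.001], 0], [1, [0, 0, -0.002], 0], [1, [0, 0, -0.003], 0], [1, [0, 0, -0.003], 0]])

```text
time: 4.4
tool_pos: [0.5117, 0.0053, 0.0695]
tool_rot: [0.699, 0.11, 0.698, -0.11]
contact_force: [-0.5, 1.7, 4.1]
gripper_width: -0.002
```

play_rows(motion=[[1, [0, 0, -0.001], 0], [1, [0, 0, -0.0015], 0], [1, [0, 0, -0.0015], 0]])

```text
time: 4.7
tool_pos: [0.5117, 0.0053, 0.0681]
tool_rot: [0.699, 0.11, 0.698, -0.11]
contact_force: [-1.4, 1.7, 3.1]
gripper_width: 0.003
```

play_rows(motion=[[1, [0, 0, -0.0005], 0], [1, [0, 0, -0.001], 0], [1, [0, 0, -0.001], 0]])

```text
time: 5.0
tool_pos: [0.5118, 0.0053, 0.068]
tool_rot: [0.698, 0.11, 0.699, -0.11]
contact_force: [-4.4, 2.1, 9.3]
gripper_width: -0.0
```

The force rose to 9 N at z = 0.068, so the tab is at its stop. Lifting and moving behind the rib.

play_rows(motion=[[1, [0, 0, 0.03], 0], [1, [0, 0, 0.062], 0], [1, [-0.012, -0.037, 0.062], 0], [1, [-0.025, -0.075, 0.062], 0], [1, [-0.0365, -0.113, 0.062], 0]])

```text
time: 5.5
tool_pos: [0.4744, -0.109, 0.1287]
tool_rot: [0.699, 0.109, 0.699, -0.11]
contact_force: [-0.1, -0.1, -1.4]
gripper_width: -0.001
```

play_rows(motion=[[1, [0, 0, 0], 0], [1, [0, 0, 0], 0]])

```text
time: 5.7
tool_pos: [0.4746, -0.1084, 0.1283]
tool_rot: [0.698, 0.111, 0.699, -0.111]
contact_force: [-0.0, 0.7, -0.6]
gripper_width: 0.001
```

```bash
python3 - <<'E'
from h import *
im,d=cams.grab_frame("side"); cv2.imwrite("pics/side2.png",cv2.resize(im[130:270,230:410,::-1],None,fx=4,fy=4,interpolation=2))
im,d=cams.grab_frame("top"); cv2.imwrite("pics/top2.png",cv2.resize(im[130:240,240:400,::-1],None,fx=5,fy=5,interpolation=2))
rep(); to(-121,0,.085)
E
```

```text
t 5.8 tcp [ 0.475  -0.1072  0.1285] unit xy mm -121.6 0.5 jaw -17.85 F [0.3 0.2 0.2] g 0.003
shift to -121 0 0.085 [ 0.0007  0.0004 -0.0435]
```

View pics/side2.png

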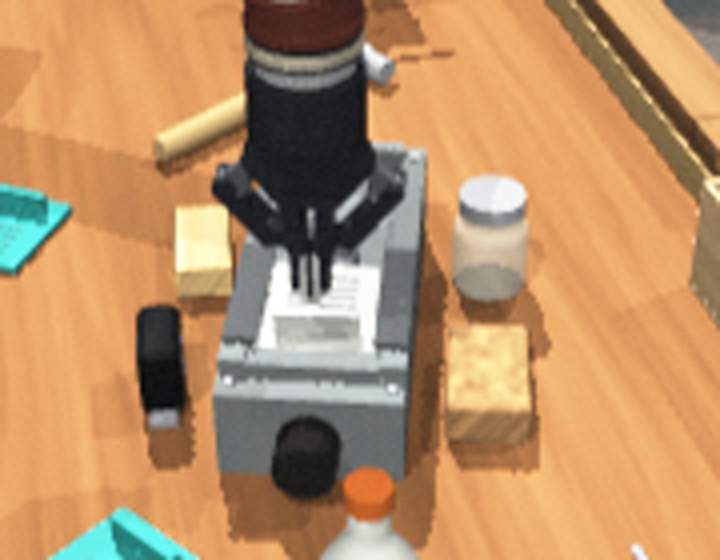

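View pics/top2.png

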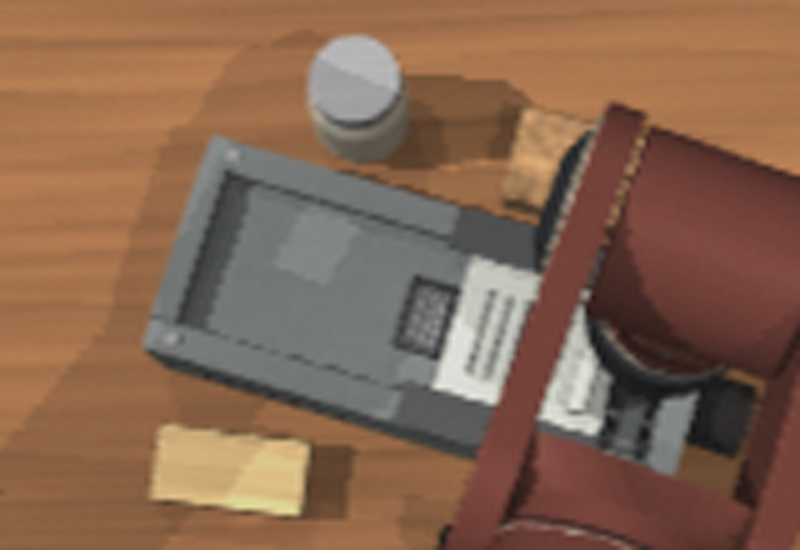

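The tab now sits flush at (428,318) in the top crop, and the cover hasn't moved. Descending behind the rib with a little extra clearance.

play_rows(motion=[[1, [-0.0008, -0.0025, -0.015], 0], [1, [-0.0008, -0.0025, -0.03], 0], [1, [-0.0008, -0.0025, -0.038], 0], [1, [-0.0008, -0.0025, -0.0435], 0], [1, [-0.0008, -0.0025, -0.0435], 0]])

```text
time: 6.3
tool_pos: [0.4735, -0.1097, 0.0841]
tool_rot: [0.698, 0.11, 0.699, -0.11]
contact_force: [0.4, 0.0, -0.5]
gripper_width: -0.001
```

```bash
python3 - <<'E'
from h import *
im,d=cams.grab_frame("side"); cv2.imwrite("pics/side3.png",cv2.resize(im[160:260,260:380,::-1],None,fx=5,fy=5,interpolation=2))
rep(); to(4,0,.085)
E
```

```text
t 6.35 tcp [ 0.474 -0.11   0.085] unit xy mm -124.5 0.6 jaw -17.86 F [-0.6 -0.4 -0.2] g 0.0
shift to 4 0 0.085 [0.0407 0.1219 0.    ]
```

View pics/side3.png

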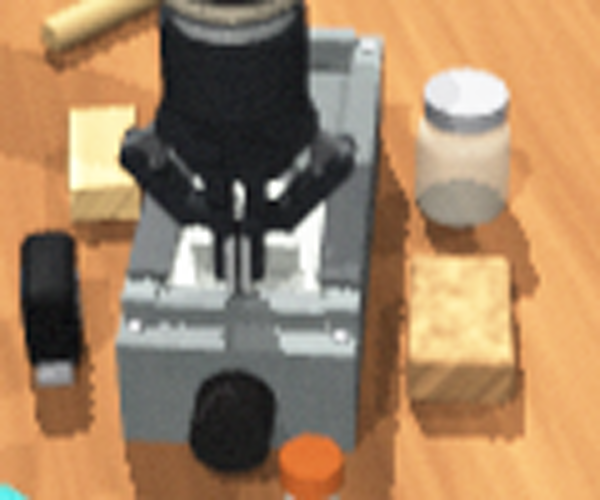

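The fingers are behind the rib, centred at (240,270). Pushing along the guides.

play_rows(motion=[[1, [0.0014, 0.0043, 0], 0], [1, [0.0028, 0.0085, 0], 0], [1, [0.0044, 0.0133, 0], 0], [1, [0.0062, 0.019, 0], 0], [1, [0.0081, 0.0247, 0], 0]])

```text
time: 6.85
tool_pos: [0.4828, -0.0852, 0.086]
tool_rot: [0.699, 0.11, 0.698, -0.11]
contact_force: [0.7, -0.3, 1.5]
gripper_width: -0.001
```

```bash
python3 - <<'E'
from h import *
rep(); to(6,0,.085)
E
```

```text
t 6.85 tcp [ 0.4828 -0.0852  0.086 ] unit xy mm -98.2 -0.0 jaw -17.87 F [ 0.7 -0.3  1.5] g -0.001
shift to 6 0 0.085 [ 0.0326  0.099  -0.001 ]
```

play_rows(motion=[[1, [0.0023, 0.007, 0], 0], [1, [0.0046, 0.014, 0], 0], [1, [0.0069, 0.021, 0], 0], [1, [0.0092, 0.028, 0], 0], [1, [0.0115, 0.035, 0], 0]])

```text
time: 7.35
tool_pos: [0.4941, -0.05, 0.0856]
tool_rot: [0.699, 0.11, 0.699, -0.11]
contact_force: [1.3, -0.1, 0.8]
gripper_width: 0.001
```

```bash
python3 - <<'E'
from h import *
im,d=cams.grab_frame("side"); cv2.imwrite("pics/side4.png",cv2.resize(im[160:260,260:380,::-1],None,fx=5,fy=5,interpolation=2))
rep(); to(6,0,.085)
E
```

```text
t 7.4 tcp [ 0.4943 -0.0491  0.0856] unit xy mm -60.3 0.4 jaw -17.84 F [0.  0.6 0.7] g 0.003
shift to 6 0 0.085 [ 0.0211  0.0629 -0.0006]
```

View pics/side4.png

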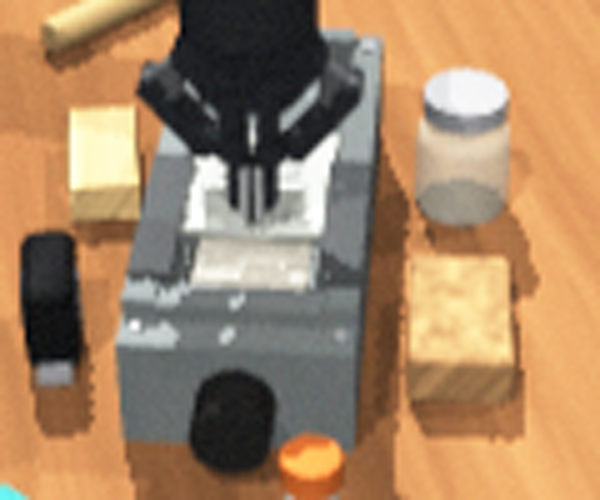

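The cover is sliding with its rear edge at (260,235), and the pale filter shows behind it. Continuing.

play_rows(motion=[[1, [0.0023, 0.007, 0], 0], [1, [0.0046, 0.014, 0], 0], [1, [0.0069, 0.021, 0], 0], [1, [0.0092, 0.028, 0], 0], [1, [0.0115, 0.035, 0], 0]])

```text
time: 7.9
tool_pos: [0.5055, -0.0149, 0.0855]
tool_rot: [0.698, 0.11, 0.699, -0.11]
contact_force: [0.1, -0.4, 0.0]
gripper_width: 0.005
```

play_rows(motion=[[1, [0.0022, 0.0065, 0], 0], [1, [0.0043, 0.013, 0], 0], [1, [0.0065, 0.0195, 0], 0], [1, [0.0085, 0.0255, 0], 0], [1, [0.0095, 0.029, 0], 0]])

```text
time: 8.4
tool_pos: [0.5151, 0.014, 0.0856]
tool_rot: [0.699, 0.11, 0.699, -0.11]
contact_force: [-0.2, -0.5, 0.3]
gripper_width: -0.001
```

play_rows(motion=[[1, [0, 0, 0], 0], [1, [0, 0, 0], 0]])

```text
time: 8.6
tool_pos: [0.515, 0.0135, 0.0857]
tool_rot: [0.699, 0.11, 0.699, -0.11]
contact_force: [0.2, 0.1, 0.6]
gripper_width: -0.002
```

```bash
python3 - <<'E'
from h import *
im,d=cams.grab_frame("side"); cv2.imwrite("pics/side5.png",cv2.resize(im[160:260,260:380,::-1],None,fx=5,fy=5,interpolation=2))
rep(); to(6,0,.085)
E
```

```text
t 8.65 tcp [0.515  0.0134 0.0857] unit xy mm 5.5 0.2 jaw -17.88 F [ 0.2  0.4 -0.1] g -0.002
shift to 6 0 0.085 [ 0.0004  0.0004 -0.0007]
```

View pics/side5.png

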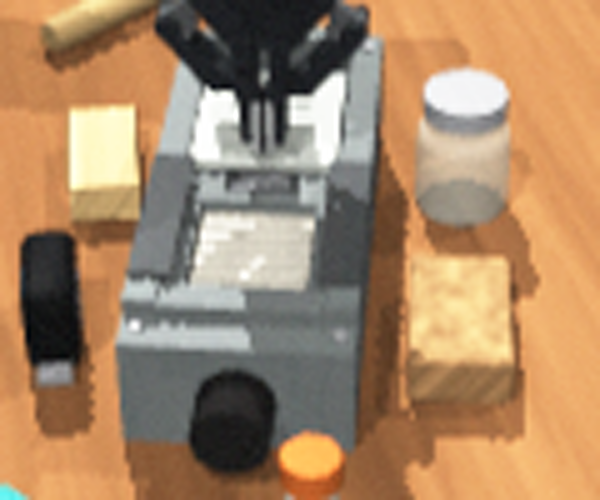

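The cover's rear edge is now past the seat at (265,170), with part of the tab showing. Backing off, then going up and away for the check.

play_rows(motion=[[1, [-0.002, -0.006, 0], 0], [1, [-0.004, -0.012, 0.02], 0], [1, [-0.004, -0.012, 0.06], 0], [1, [-0.004, -0.012, 0.11], 0], [1, [-0.02, 0.03, 0.15], 0]])

```text
time: 9.15
tool_pos: [0.4993, 0.0337, 0.2328]
tool_rot: [0.7, 0.111, 0.696, -0.112]
contact_force: [1.1, 0.8, 0.2]
gripper_width: -0.003
```

play_rows(motion=[[1, [-0.02, 0.045, 0], 0], [1, [-0.04, 0.09, 0], 0], [1, [-0.06, 0.135, 0], 0], [1, [-0.08, 0.18, 0], 0], [1, [-0.1, 0.225, 0], 0]])

```text
time: 9.65
tool_pos: [0.3967, 0.2623, 0.2291]
tool_rot: [0.699, 0.11, 0.698, -0.11]
contact_force: [0.6, 0.7, -0.2]
gripper_width: -0.002
```

play_rows(motion=[[1, [-0.02, 0.03, 0], 0], [1, [-0.03, 0.06, 0], 0], [1, [-0.03, 0.06, 0], 0]])

```text
time: 9.95
tool_pos: [0.3663, 0.3233, 0.2289]
tool_rot: [0.699, 0.109, 0.699, -0.108]
contact_force: [0.6, -1.2, -0.6]
gripper_width: -0.002
```

```bash
python3 - <<'E'
from h import *
for n in ["side","top"]:
    im,d=cams.grab_frame(n); b=(slice(160,260),slice(260,380)) if n=="side" else (slice(140,240),slice(260,400))
    cv2.imwrite(f"pics/{n}6.png",cv2.resize(im[b][:,:,::-1],None,fx=5,fy=5,interpolation=2))
    c=cloud(n,d); X=(c[...,:2]-O)@U*1e3; Y=(c[...,:2]-O)@V*1e3; Z=c[...,2]*1e3
    f=lambda x0,x1,y0,y1:Z[(d>0)&(X>x0)&(X<x1)&(Y>y0)&(Y<y1)]
    m=(d>0)&(abs(Y)<32)&(Z>89)&(Z<105)&(X>-60)&(X<70); print(n,"rib x,y med",np.median(X[m]).round(1),np.median(Y[m]).round(1))
    m=(d>0)&(X>32)&(X<92)&(abs(Y)<35); G=np.c_[X[m],Y[m],np.ones(m.sum())]; print("plate fit",np.linalg.lstsq(G,Z[m],rcond=None)[0].round(3),"tab z",np.median(f(-15,-4,-15,15)),"deck beside",np.median(f(-15,-4,-35,-24)),np.median(f(-15,-4,24,35)))
    print([(np.round(r["at"],3).tolist(),round(r["score"],2),((np.array(r["at"][:2])-O)@U).round(3)) for r in nets.landmark_of(n,"cover")])
rep()
E
```

```text
side rib x,y med 17.1 0.7
plate fit [-2.0000e-02  7.0000e-03  7.6995e+01] tab z 65.72095343047314 deck beside 68.04654430531863 67.48258188356745
[([0.526, 0.058, 0.072], 0.9, np.float64(0.051)), ([0.318, -0.219, 0.004], 0.86, np.float64(-0.277)), ([0.263, 0.211, -0.001], 0.62, np.float64(0.115))]
top rib x,y med 21.1 2.4
plate fit [ 4.0000e-03 -7.0000e-03  7.7441e+01] tab z 67.38000028682127 deck beside 70.19756366175221 69.18189996488036
[([0.527, 0.062, 0.065], 0.8, np.float64(0.056)), ([0.27, 0.214, -0.0], 0.78, np.float64(0.12)), ([0.317, -0.22, -0.001], 0.69, np.float64(-0.278))]
t 10.15 tcp [0.3681 0.3204 0.2288] unit xy mm 251.2 235.7 jaw -17.95 F [-0.1  0.1  0.7] g -0.003
```

View pics/side6.png

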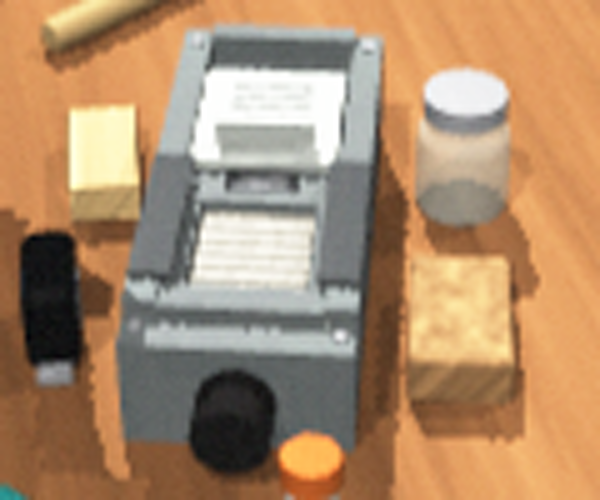

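View pics/top6.png

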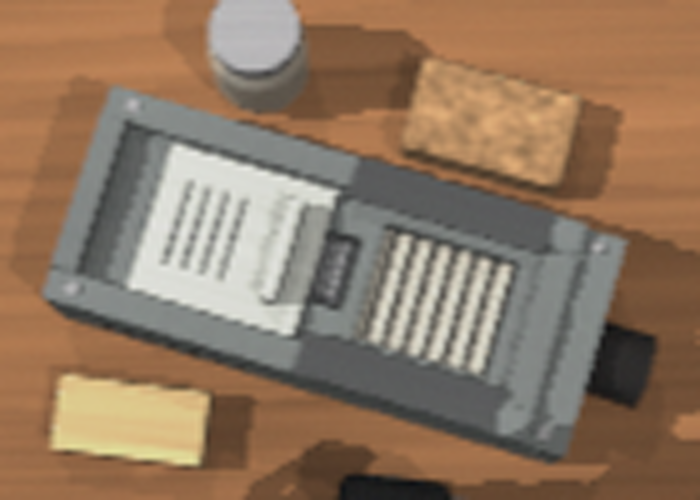

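The cover lies flat at unit x ≈ 51 mm. The tab is about 2 mm below the deck, the bystanders haven't moved, and the arm is clear.

```bash
python3 -c "
from h import *
print(workorder.job_done()); rep()"
```

```text
the job is handed in; nothing more can be done
None
the job is handed in; nothing more can be done
```

The filter well is open and I handed the job in at about 10 s. No verdict is reported, so these are my own last checks.

**What I did:** I picked the aluminium cover on the grey unit, not the two teal look-alikes on the bench. With the fingers shut I pressed the tab down to its stop; the force rose to about 9 N at tip height 68 mm. Then I pushed the cover by the rear of its rib along the guides and moved the gripper away.

**Last checks, from both cameras:**

| Check | Result |
|---|---|
| Cover position along the unit (needs 30 to 90 mm) | 51 mm by the top camera's rib depth and 47 mm by the side's; the networks gave 51 and 56 mm |
| Cover sideways offset (needs within 12 mm) | about 1 to 2 mm |
| Cover tilt (needs below 0.06 rad) | at most 0.02 rad, top face at about 77 mm, so flat on the deck |
| Tab | about 2 mm below the deck beside it, fully in |
| Bystanders | the ones beside the unit look unmoved in the pictures; I only judged this by eye |
| Gripper | clear of everything, with no contact force beyond sensor noise |

The cameras disagreed by about 4 mm on the rib and 2 mm on deck height, which is well inside the limits. No check failed.

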